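# Stow the feeding tongs from the tool carousel in the propped-open kit box

## Robot

A 6-joint arm with a two-finger parallel gripper is mounted at the origin on the work surface. World frame = base frame: x ahead of the robot, y to its left, z up, the work surface at z = 0. Lengths are in mm, angles in rad, forces in N, time in s.
With the tool pointing down it reaches from about 350 to 875 mm from the base axis. Payload 15.5 kg.
Tool frame: the origin (TCP) lies midway between the tips of the shut fingers; the grasp point (between the pads) lies 19 mm behind it; z points along the fingers, y is the line along which they close (so a half turn about z gives the same grasp; the last joint's range is limited). The gripper opens to 85 mm and grips with 20 to 120 N. Pads are 22 mm wide; open, the fingers measure 114 mm over their backs; the gripper's body (76 mm by 85 mm) begins 54 mm behind the grasp point. The pads swing forward as they close: fully open they stand 13 mm farther back than shut.
Start: joints at [-1.359, 0.494, 1.345, -0, 1.302, -0.096], TCP at [188.757, -595.816, 231.277] pointing down, gripper open.
Joint ranges: [-2.91, 2.91], [-0.82, 2.16], [0.22, 2.67], [-1.22, 4.37], [0.12, 2.79], [-3.08, 3.08]. Speed limits (rad/s): [1.89, 1.89, 2.57, 3.01, 3.01, 3.01].

## Interface

Orientations are given as a rotation vector (axis times angle).
In Python, from workcell import goto, line_to, set_joints, set_gripper, sleep, ik, observe, read_camera, MotionError, hand_in gives the robot as it stands. Calls block until the motion is done:
- goto(position, orientation): joint-space move of the TCP to a pose.
- line_to(position, rate=150, ori=None, guard=None): straight line of the TCP; ori=None keeps the orientation; rate is the mean speed in mm/s. With guard (N) it stops when the force on the tool has changed by that much, and returns True; else False.
- set_joints(angles): joint-space move.
- set_gripper(opening, grip_force=None): opening from 0.0 (shut) to 1.0 (fully open); grip_force is the grip in N (None keeps the last); returns when the fingers have stopped.
- sleep(seconds).
- ik(position, orientation): joint angles nearest the present ones, or None.
- observe(): the state.
- read_camera(name): name is "scene" or "top" or "wrist"; returns a dict with "frame" (400x640x3 uint8, red, green, blue), "fov_y" (degrees; the focal length in pixels is half the picture's height over the tangent of half this angle, whatever the lens; pixels are square), "cx", "cy" (the principal point, pixels), "rvec" (rotation vector, rad) and "tvec" (3), from world to camera coordinates, as OpenCV has them. Camera axes: x right, y down, z forward; pixel columns grow to the right and rows downward; lengths in mm; the calibration is good to about 2 mm. A picture is of the moment at which its call begins. There is no depth.
A pose or a line that the arm cannot do raises MotionError and nothing moves.
- hand_in(): hands the job in; it is judged then, once.
The state is a dict: "time": time; "joint_positions": joint angles; "dq": joint speeds; "joint_torque": joint torques, N m; "position": TCP position; "tcp_rot": TCP orientation; "contact_force": force on the tool from outside, world axes, zero at the start; "ft_torque": the same for the moment, N m; "gripper_width": opening from 0.0 (shut) to 1.0 (fully open); "finger_force": force on a finger pad.
Only numpy, scipy, OpenCV 4.12 (cv2) and the standard library are available. Lean on these libraries where they do the work, as an engineer would, in place of code of your own. Each camera call takes 0.05 s, during which the arm holds its last target. There are 200 camera calls.

## Task

Lift the kit box's lid by its bar until it leans back past upright against its stop, and flip the steel stay inside the box up and over onto the lid's stud so the lid is propped. Turn the tool carousel by pushing its scalloped rim until the tongs' rack faces straight to the front towards the robot, and only then lift the rubber-tipped tongs out of their sloping slots and lay them - do not drop them - flat on the floor of the box. Leave the spoon in its rack, the lid propped, the carousel facing front, and the cave hide, the dish and the glass dome where they stand.

Things in the scene. Friction and masses are not known exactly. Their poses are not given: they have to be found in the camera images.
- kit: Fixed open-topped plywood kit box, 180 (x) x 280 (y) x 70 mm high, walls and floor 8 mm thick (inner floor at z = 8 mm, inside 164 x 264 mm). Origin at the centre of its underside on the shelf; its front (long side without hinge) looks along its own -x, up to about 9 degrees off the robot's direction.
- kit_lid (a joint): Lid angle in rad: 0 closed on the rim, about 1.57 upright, 1.70 leaning back at its stop, where it rests by its own weight; before upright it falls shut if let go. Flat lid 180 x 280 x 8 mm, 350 g, light damped hinge along the far rim.
- lid_hinge (a point): Middle of the lid's hinge axis, at (90, 0, 70) mm in the box frame; the axis runs along the box's y. Fixed.
- lid_bar (a point): Middle of the lid's steel bar handle: round, 10 mm thick, 100 mm long along the box's y, 30 mm of free gap under it, 12 mm in from the lid's front edge. It lies 168 mm from the hinge along the lid and 43 mm off on the top side, and moves with the lid (at 1.70 rad: 64 mm beyond and 161 mm above the hinge, behind the lid). It can turn between the fingers.
- kit_stay (a joint): Stay angle in rad: 0 folded level inside the box, free end towards the box's front, hidden by the closed lid; it swings up and over towards the hinge side; 1.57 straight up; 1.965 leaning with the lid's stud in its fork (only with the lid fully back). Turns easily; past straight up it falls on to the stud by itself.
- stay_pivot (a point): Pivot axis of the stay, along the box's y, at (45, 98, 52) mm in the box frame, 34 mm inside the left (+y) wall. Fixed. The stay is a 6 x 8 mm steel bar, 114 mm long, with two 12 mm fork prongs at its free end.
- stay_grip (a point): Centre of the stay's black plastic ball knob, 16 mm thick, on the bar 86 mm from the pivot; moves with the stay (folded: (-41, 98, 55) mm in the box frame, 26 mm free to the left wall, 39 mm below). It can turn between the fingers. The lid's stud, a 9 mm high steel block, is 75 mm from the hinge. With the lid back it stands close behind the raised knob: an upright tool would strike the lid there, so lean the tool.
- carousel_axis (a point): Turning axis of the carousel at the disc's top, 34 mm above the shelf; does not turn, axes as the world's. Wooden disc, radius 128 mm, with 8 round lobes of radius 30 mm centred 128 mm from the axis every 45 degrees, one under the toe of the tongs' rack; disc and lobes span z = 12 to 34 mm, a fingertip fits between lobes. Three racks and a hub stand on it, up to 130 mm above the shelf.
- carousel: The turning part of the carousel; origin on its axis at shelf height; its own -x axis points along the tongs' rack, so yaw 0 = tongs' rack straight to the front (world -x, towards the robot). It starts at a yaw between -1.6 and -0.6 rad, rack towards the robot's left: turn it counter-clockwise seen from above (the rim's front moves to -y). Bearing friction 0.06 N m; it stops soon after it is let go.
- tongs_place (a point): Where the tongs' middle rests in their rack, turning with the carousel: 82 mm from the axis, 88 mm above the shelf. The rack slopes 28 degrees, low at the rim; two saddles 34 and 122 mm from its toe, cheeks 12 mm high and 24 mm apart; between them the tongs are free and open below for 76 mm. The spoon's rack is 120 degrees counter-clockwise, an empty one 120 degrees clockwise.
- tongs_mid (a point): Centre of the feeding tongs, a rigid stainless piece 150 mm long, 16 mm wide, 10 mm thick, about 60 g, two straight legs with grey rubber tips. They recline at 28 degrees, tips down at the rim. Grip across the 16 mm width; they lift out square to the slope.
- tongs_tip (a point): Rubber-tip end of the tongs, on the centre line, 75 mm from the middle.
- tongs_back (a point): Closed back end of the tongs, on the centre line, 75 mm from the middle.
- spoon_mid (a point): Middle of the handle of the stainless spoon (about 150 mm) in the next rack; leave it there.
- spoon_place (a point): Where the spoon's middle rests in its rack, turning with the carousel.
- hide: Bystander: half-round terracotta ceramic cave hide, 130 mm long, 150 mm wide, 75 mm high, open at one end. Origin under its centre.
- dish: Bystander: black plastic feeding dish, 90 mm across, 26 mm high. Origin under its centre.
- dome: Bystander: glass dome cover, 106 mm across, 100 mm high with its knob. Origin under its centre.

How it is judged (in metres and radians):
On the way, in this order (a step that is already met when the one before it is completed fails the run):
1. the lid leans fully back (value of joint kit_lid above 1.6 rad), for 0.2 s.
2. lid back with the stay up on its stud, and the carousel standing with the tongs facing front, the tongs still in their rack (value of joint kit_lid above 1.6 rad and value of joint kit_stay above 1.8 rad and y of tongs_place in the frame of carousel_axis between -0.016 and 0.016 m and x of tongs_place in the frame of carousel_axis below 0 m and angular speed of carousel below 0.1 rad/s and distance between tongs_mid and tongs_place below 0.012 m), for 0.2 s.
At the end, for the whole second after the job is handed in: Lid leaning back past 1.6 rad, stay past 1.8 rad on its stud; tongs' rack within 0.2 rad of straight to the front; tongs lying still inside the box, middle and both ends less than 30 mm above the shelf and within the walls; spoon within 20 mm of its place in its rack (value of joint kit_lid above 1.6 rad and value of joint kit_stay above 1.8 rad and y of tongs_place in the frame of carousel_axis between -0.016 and 0.016 m and x of tongs_place in the frame of carousel_axis below 0 m and z of each of tongs_mid, tongs_tip, tongs_back in the frame of kit below 0.03 m and x of tongs_mid in the frame of kit between -0.085 and 0.085 m and y of tongs_mid in the frame of kit between -0.135 and 0.135 m and x of tongs_tip in the frame of kit between -0.085 and 0.085 m and y of tongs_tip in the frame of kit between -0.135 and 0.135 m and x of tongs_back in the frame of kit between -0.085 and 0.085 m and y of tongs_back in the frame of kit between -0.135 and 0.135 m and linear speed of tongs below 0.03 m/s and distance between spoon_mid and spoon_place below 0.02 m); the robot touches nothing.
It fails at once if the hide is pushed more than 30 mm or tipped (distance of hide from where it was at the start of the episode above 0.03 m or angle between hide's own z axis and vertical above 0.35 rad).
It fails at once if the dish is pushed more than 30 mm or tipped (distance of dish from where it was at the start of the episode above 0.03 m or angle between dish's own z axis and vertical above 0.35 rad).
It fails at once if the dome is pushed more than 30 mm or tipped (distance of dome from where it was at the start of the episode above 0.03 m or angle between dome's own z axis and vertical above 0.35 rad).
It fails at once if the spoon is taken or knocked out of its rack (distance between spoon_mid and spoon_place above 0.03 m).
It fails at once if the tongs are dropped from more than about 40 mm (linear speed of tongs above 0.9 m/s and contact force between the fingers and tongs below 0.1 N).
It also fails if it takes over 72 s, if anything falls off the work surface, if the arm or the gripper's body presses on something with over 40 N, if the wrist force passes 120 N, or if a joint passes its speed limit or range.

## Working session

There is one attempt and no reset: what is moved stays moved. The work goes in short steps, each a Python script; the robot and the scene stay as the last script left them, time stands still between calls to the robot, and variables do not carry over. Pictures are saved under pics/ and viewed, at most 10 in all, crops included, and the job is handed in when it is done.

```bash
mkdir -p pics; ls; cat > h.py <<'E'
import numpy as np, cv2, pickle
from workcell import *
from scipy.spatial.transform import Rotation as R
def snap(n,f):
    c=read_camera(n); cv2.imwrite(f'pics/{f}.png',c['frame'][:,:,::-1]); pickle.dump(c,open(f'pics/{f}.pkl','wb')); return c
def load(f): return pickle.load(open(f'pics/{f}.pkl','rb'))
def cam(c):
    f=c['frame'].shape[0]/2/np.tan(np.radians(c['fov_y'])/2)
    return f,R.from_rotvec(np.ravel(c['rvec'])).as_matrix(),np.ravel(c['tvec'])
def ray(c,u,v):
    f,M,t=cam(c); d=M.T@np.array([(u-c['cx'])/f,(v-c['cy'])/f,1]); return -M.T@t,d
def atz(c,u,v,z):
    o,d=ray(c,u,v); return o+d*(z-o[2])/d[2]
def proj(c,P):
    f,M,t=cam(c); q=M@np.asarray(P,float)+t; return np.array([c['cx']+f*q[0]/q[2],c['cy']+f*q[1]/q[2]])
E
python3 - <<'E'
from h import *
for n in('scene','top'):
    c=snap(n,n+'0'); print(n,c['fov_y'],c['cx'],c['cy'],ray(c,320,200))
a=[cv2.imread(f'pics/{n}0.png') for n in('scene','top')]
E
```

```text
pics
scene 45.635946100014294 330.7948282442039 200.25386607523697 (array([1058.02880055,  942.57786875, 1010.56090697]), array([-0.32755353, -0.64947137, -0.6865942 ]))
top 44.746690091862156 316.3269266736448 201.70477644095223 (array([ 477.56725246,   54.29953416, 1130.72688522]), array([ 0.08573864, -0.01150751, -0.99628606]))
```

View pics/top0.png

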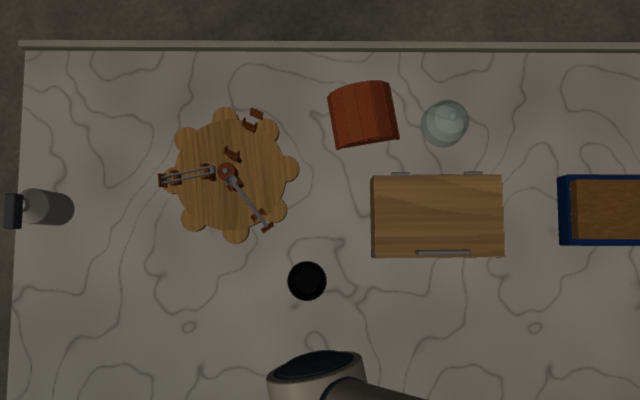

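View pics/scene0.png

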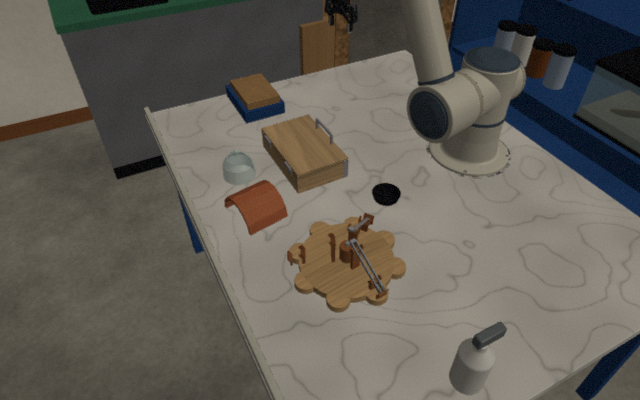

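The top view shows the box lid with corners at about (371,177), (502,175), (504,257), (371,257) and its bar at (417–470, 252). The carousel centre is at about (232,175). The tongs rack points left, with its tips at (163,181), and the spoon is at (265,225). I'll enlarge these areas and compute positions.

```bash
python3 - <<'E'
from h import *
a=cv2.imread('pics/top0.png')
l=cv2.resize(a[100:250,152:306],None,fx=2.6,fy=3,interpolation=cv2.INTER_CUBIC)
l=cv2.resize(a[100:250,155:303],(400*1,405),interpolation=cv2.INTER_CUBIC)
r=cv2.resize(a[165:265,362:510],(400,270),interpolation=cv2.INTER_CUBIC)
o=np.zeros((405,800,3),np.uint8);o[:,:400]=l;o[:270,400:]=r
o=np.clip(o.astype(float)*1.5,0,255).astype(np.uint8)
cv2.imwrite('pics/crop1.png',o)
c=load('top0')
for p,z in [((371,177),78),((502,175),78),((504,257),78),((371,257),78),((417,252),121),((470,252),121),((232,175),34),((226,171),110),((307,281),26),((363,115),60),((445,123),50)]: print(p,atz(c,*p,z).round(0))
E
```

```text
(371, 177) [619. -69.  78.]
(502, 175) [ 624. -356.   78.]
(504, 257) [ 445. -355.   78.]
(371, 257) [445. -68.  78.]
(417, 252) [ 457. -158.  121.]
(470, 252) [ 457. -268.  121.]
(232, 175) [629. 242.  34.]
(226, 171) [627. 242. 110.]
(307, 281) [390.  71.  26.]
(363, 115) [761. -54.  60.]
(445, 123) [ 746. -241.   50.]
```

View pics/crop1.png

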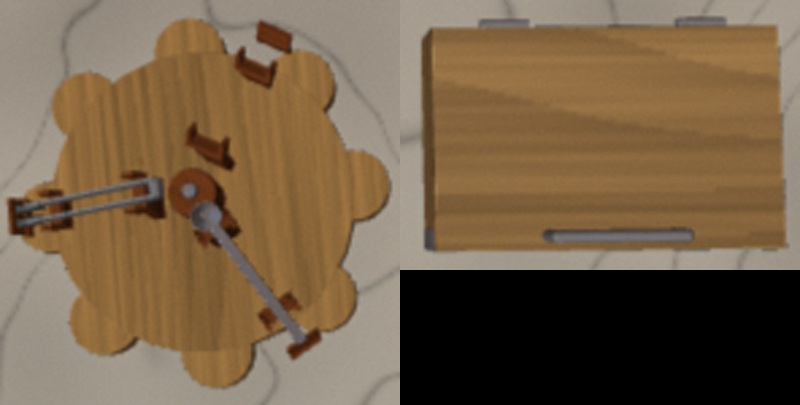

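The enlarged crop gives the box outline, the bar from (546,236) to (692,236), and seven visible lobes. The tongs run from the hub at (150,190) to the toe at (20,215). Next I'll fit planar poses to these.

```bash
cat >> h.py <<'E'
def rz(a): return R.from_euler('z',a).as_matrix()
def boxpt(k,p): return np.array([k[0],k[1],0])+rz(k[2])@np.asarray(p,float)
def tool(az,tilt,swap=0):
    """tool closing line y along horizontal; z down, leaning: tip points forward along az by tilt; closing axis horizontal perpendicular to az"""
    z=np.array([np.sin(tilt)*np.cos(az),np.sin(tilt)*np.sin(az),-np.cos(tilt)])
    y=np.array([-np.sin(az),np.cos(az),0])*(-1 if swap else 1)
    return R.from_matrix(np.c_[np.cross(y,z),y,z])
E
python3 - <<'E'
from h import *
from scipy.optimize import least_squares as ls
c=load('top0')
S=400/148
b=lambda p:np.array([362+(p[0]-400)/S,165+p[1]/S]); q=lambda p:np.array([155+p[0]/S,100+p[1]/S])
M=[((90,140,78),(432,30)),((90,-140,78),(776,27)),((-90,-140,78),(786,246)),((-90,140,78),(437,248)),((-78,50,113),(546,236)),((-78,-50,113),(692,236))]
f=lambda k:np.concatenate([proj(c,boxpt(k,P))-b(p) for P,p in M])
s=ls(f,[533,-212,0]);print(s.x,s.fun.round(1))
L=[(190,56),(352,184),(219,350),(107,318),(318,298),(297,88),(90,108)]
def g(k):
    r=[]
    for p in L:
        w=atz(c,*q(p),34)[:2]; d=w-k[:2]; a=np.arctan2(d[1],d[0]); n=np.round((a-k[2])/(np.pi/4)); a=k[2]+n*np.pi/4
        r+=list(d-128*np.array([np.cos(a),np.sin(a)]))
    return np.array(r)
s=ls(g,[629,242,1.7]);print(s.x,'yaw',s.x[2]-np.pi,s.fun.round(0))
# tongs direction check
C=s.x[:2]
t=q((160,190)); u=q((22,216))
p1=atz(c,*q((155,188)),88+65*np.sin(.489));p2=atz(c,*q((22,215)),88-68*np.sin(.489)); d=p2-p1;print(p1,p2,np.arctan2(d[1],d[0])-np.pi)
E
```

```text
[ 5.34294529e+02 -2.15186830e+02  7.46008745e-03] [-0.4 -1.1  0.2 -0.7 -0.4  1.  -1.   1.1  3.8  0.  -2.3 -0.3]
[629.45328608 246.00093287   1.67864766] yaw -1.4629449894658841 [-3. -1.  2.  2.  3. -1.  2. -2. -1.  2. -2.  2. -0. -3.]
[628.466018   268.71816685 118.53331581] [615.15070597 390.91930993  56.05745423] -1.4622622543972978
```

```bash
cat >> h.py <<'E'
K=[534.3,-215.2,0.0075]; CA=np.array([629.5,246.0])
def barp(th): return boxpt(K,(90-168*np.cos(th)+43*np.sin(th),0,70+168*np.sin(th)+43*np.cos(th)))
def tcp(g,o,d=19): return np.asarray(g)+o.as_matrix()[:,2]*d
E
python3 - <<'E'
from h import *
for s in(0,1):
    o=tool(K[2]-np.pi/2,0,s)
    J=[ik(tcp(barp(t),o),o.as_rotvec()) for t in (0,.85,1.7)]
    print(s,[None if j is None else np.round(j,2) for j in J])
o=tool(K[2]-np.pi/2,0,0); o1=tool(K[2]-np.pi/2,0,1)
a,b=[ik(tcp(barp(0),x),x.as_rotvec()) for x in(o,o1)]
if a is None or (b is not None and abs(b[5])<abs(a[5])): o=o1
rv=o.as_rotvec()
set_gripper(0.55,40)
goto(tcp(barp(0),o)+[0,0,70],rv); line_to(tcp(barp(0),o),150)
set_gripper(0.0,40); s=observe(); print('grip',s['gripper_width'],s['finger_force'],s['contact_force'],s['time'])
for t in np.linspace(0,1.67,11)[1:]:
    line_to(tcp(barp(t),o),130)
    s=observe(); print(round(t,2),np.round(s['contact_force'],1),round(s['gripper_width'],3))
print(s['time']); snap('top','top1')
E
```

```text
0 [array([-0.56,  0.52,  1.79, -0.  ,  0.83, -0.57]), array([-0.48,  0.47,  1.48, -0.  ,  1.2 , -0.48]), array([-0.38,  0.65,  1.1 , -0.  ,  1.39, -0.39])]
1 [array([-0.56,  0.52,  1.79, -0.  ,  0.83,  2.57]), array([-0.48,  0.47,  1.48, -0.  ,  1.2 ,  2.66]), array([-0.38,  0.65,  1.1 , -0.  ,  1.39,  2.75])]
grip 0.09984149079092411 39.04984652996063 [-7.04325607 -2.27638939 10.57744364] 3.3333
0.17 [-8.3 -6.1  1.2] 0.101
0.33 [-12.2  -4.9   4.7] 0.099
0.5 [-19.5  -3.1  14.3] 0.096
0.67 [-17.    0.4  19.1] 0.097
0.84 [-9.8  2.1 16.6] 0.095
1.0 [-7.   3.6 15.1] 0.098
1.17 [-2.3  5.   9. ] 0.102
1.34 [-0.1  4.6  8.1] 0.094
1.5 [0.1 3.9 5.5] 0.099
1.67 [1.7 4.2 5.3] 0.103
7.0833
```

```bash
cat >> h.py <<'E'
def knob(a): return boxpt(K,(45-86*np.cos(a)+3*np.sin(a),98,52+86*np.sin(a)+3*np.cos(a)))
E
python3 - <<'E'
from h import *
set_gripper(0.3); p=np.array(observe()['position']); line_to(p+[0,0,60],150); 
p=p+[0,0,60]; line_to(p+[-190,0,30],250)
for s in(0,1):
    o=tool(K[2],.6,s); print(s,[None if j is None else np.round(j,2) for j in [ik(tcp(knob(a),o),o.as_rotvec()) for a in (0,.9,1.75)]])
    if s==0: o0=o
J=ik(tcp(knob(0),o0),o0.as_rotvec()); o=o0 if J is not None else o
goto(tcp(knob(0),o,-110),o.as_rotvec())
c=snap('wrist','w1'); snap('top','top2')
print(observe()['time'],'knob px',proj(c,knob(0)),'corners',[proj(c,boxpt(K,x)).round(0) for x in((-90,140,70),(-82,132,70),(45,98,52))], proj(load('top2'),knob(0)))
a=cv2.imread('pics/w1.png'); t=cv2.resize(cv2.imread('pics/top2.png')[120:270,350:520],None,fx=2,fy=2)
o=np.zeros((400,640+0,3),np.uint8); o[:]=a; cv2.imwrite('pics/w1c.png',o); cv2.imwrite('pics/t2c.png',t)
E
```

```text
0 [array([-0.54,  0.7 ,  2.28,  2.42,  0.46,  1.77]), array([-0.49,  0.51,  2.15,  1.79,  0.28,  2.49]), None]
1 [array([-0.54,  0.7 ,  2.28,  2.42,  0.46, -1.38]), array([-0.49,  0.51,  2.15,  1.79,  0.28, -0.65]), array([-0.41,  0.52,  1.98,  1.23,  0.25, -0.  ])]
11.6417 knob px [322.60041382 193.17819915] corners [array([384., 165.]), array([371., 173.]), array([322., 243.])] [392.08080858 235.08355135]
```

View pics/w1.png

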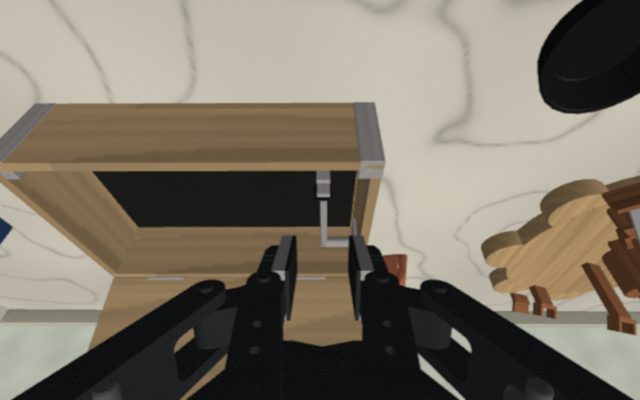

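The wrist view shows the lid back, the stay folded with its pivot at (323,243), and the fork at (323,178). The pivot prediction was (322,243) and the corner prediction (384,165) against (384,163) seen, so the box pose is right. I'll scan tilts for a smooth path.

```bash
python3 - <<'E'
from h import *
print(np.round(observe()['joint_positions'],2))
A=np.linspace(0,1.75,8)
for s in(0,1):
  for t0,t1 in((.6,.6),(.35,.35),(.45,.6),(.3,.6),(.8,.8),(.6,.8),(.2,.4)):
    J=[]
    for i,a in enumerate(A):
        o=tool(K[2],t0+(t1-t0)*i/7,s); J.append(ik(tcp(knob(a),o),o.as_rotvec()))
    o=tool(K[2],t0,s); pre=ik(tcp(knob(0),o,-60),o.as_rotvec())
    o=tool(K[2],t1,s); post=ik(tcp(knob(A[-1]),o,-60),o.as_rotvec())
    L=[pre]+J+[post]
    if any(j is None for j in L): print(s,t0,t1,[int(j is not None) for j in L]);continue
    L=np.array(L); print(s,t0,t1,'minj5',L[:,4].min().round(2),'step',abs(np.diff(L,axis=0)).max(0).round(2), 'j6',L[[0,-1],5].round(2))
E
```

```text
[-0.68  0.34  2.34  1.64  0.37  2.47]
0 0.6 0.6 [1, 1, 1, 1, 1, 1, 1, 1, 0, 1]
0 0.35 0.35 minj5 0.2 step [0.03 0.19 0.05 0.39 0.16 0.37] j6 [-2.47 -2.09]
0 0.45 0.6 [1, 1, 1, 1, 1, 0, 0, 0, 0, 1]
0 0.3 0.6 [1, 1, 1, 1, 1, 1, 1, 1, 0, 1]
0 0.8 0.8 minj5 0.43 step [0.14 0.17 0.13 0.27 0.09 0.22] j6 [1.44 2.25]
0 0.6 0.8 minj5 0.39 step [0.08 0.21 0.08 0.36 0.08 0.31] j6 [2.08 2.25]
0 0.2 0.4 minj5 0.4 step [0.02 0.17 0.03 0.06 0.19 0.06] j6 [-2.11 -2.16]
1 0.6 0.6 minj5 0.25 step [0.08 0.21 0.06 0.38 0.1  0.36] j6 [-1.06  0.35]
1 0.35 0.35 minj5 0.2 step [0.03 0.19 0.05 0.39 0.16 0.37] j6 [0.67 1.05]
1 0.45 0.6 minj5 0.21 step [0.05 0.2  0.04 0.79 0.1  0.77] j6 [0.07 0.35]
1 0.3 0.6 minj5 0.25 step [0.05 0.19 0.04 0.38 0.18 0.36] j6 [0.83 0.35]
1 0.8 0.8 minj5 0.43 step [0.14 0.17 0.13 0.27 0.09 0.22] j6 [-1.7  -0.89]
1 0.6 0.8 minj5 0.39 step [0.08 0.21 0.08 0.36 0.08 0.31] j6 [-1.06 -0.89]
1 0.2 0.4 minj5 0.4 step [0.02 0.17 0.03 0.06 0.19 0.06] j6 [1.03 0.98]
```

```bash
python3 - <<'E'
from h import *
set_gripper(0.36,30)
ti=lambda u:tool(K[2],.2+.2*u,1)
o=ti(0); goto(tcp(knob(0),o,-70),o.as_rotvec())
print(line_to(tcp(knob(0),o,19),120,guard=15))
set_gripper(0,30); s=observe(); print(s['gripper_width'],s['finger_force'],np.round(s['contact_force'],1),s['time'])
if s['gripper_width']>.1:
    for u in np.linspace(0,1,9)[1:]:
        o=ti(u); line_to(tcp(knob(1.75*u),o),90,ori=o.as_rotvec())
        s=observe(); print(round(u,2),np.round(s['contact_force'],1),round(s['gripper_width'],3))
    set_gripper(.4); sleep(.3)
    line_to(tcp(knob(1.75),o,-75),150)
snap('scene','s1'); snap('wrist','w2'); print(observe()['time'])
a=cv2.imread('pics/s1.png')[80:260,220:480]; a=cv2.resize(a,(400,277)); b=cv2.resize(cv2.imread('pics/w2.png'),(400,250))
o=np.zeros((277,800,3),np.uint8);o[:,:400]=a;o[:250,400:]=b;cv2.imwrite('pics/m1.png',o)
E
```

```text
False
0.15750152906076606 29.15037900209427 [0.7 6.  3.3] 14.4583
0.12 [ 1.9  5.5 -1.3] 0.156
0.25 [ 0.3  6.5 -1.1] 0.158
0.38 [-0.1  7.2 -0.5] 0.163
0.5 [-0.9  7.7 -0.2] 0.156
0.62 [-1.   7.  -2.6] 0.163
0.75 [-2.1  8.5  1.3] 0.161
0.88 [-1.8  8.8  1.9] 0.158
1.0 [-0.7 10.8  3.8] 0.157
18.8833
```

View pics/m1.png

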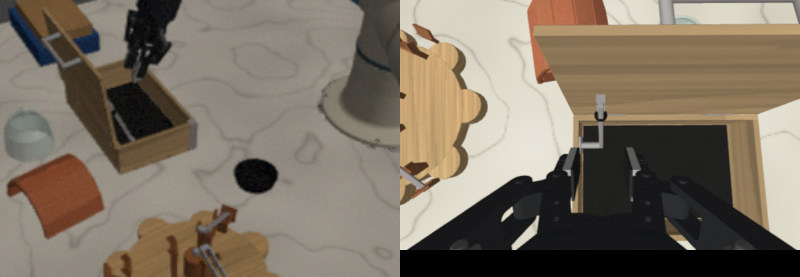

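The stay leans back with its fork on the lid stud, at (600,102) in the right half, and the lid is propped. Next I'll push the carousel round.

```bash
python3 - <<'E'
from h import *
o=tool(-np.pi/2,0,0); rv=o.as_rotvec()
def P(deg,z=18,r=150): a=np.radians(deg); return np.array([CA[0]+r*np.cos(a),CA[1]+r*np.sin(a),z])
p=np.array(observe()['position']); line_to([p[0]-100,p[1]+30,max(p[2],240)],250); set_gripper(0)
goto(P(163.5,200),rv); line_to(P(163.5,45),250); print(line_to(P(163.5),100,guard=8))
for d in np.arange(172,248,8): 
    if line_to(P(d),90,guard=15): print('guard',d); break
else:
    for d in (248,251,253): line_to(P(d),40,guard=15)
s=observe(); print(s['position'],s['contact_force'],s['time'])
sleep(.3); p=np.array(s['position']); line_to(p+[0,0,170],250); line_to([p[0]-130,p[1]-60,230],250)
c=snap('top','top3'); print(observe()['time'])
o=cv2.resize(cv2.imread('pics/top3.png')[95:255,150:320],None,fx=3.5,fy=3.5,interpolation=cv2.INTER_CUBIC);cv2.imwrite('pics/t3c.png',np.clip(o*1.5,0,255).astype(np.uint8))
for a in(0,.1,-.1): print(a,[(np.array(proj(c,[CA[0]-r*np.cos(a),CA[1]-r*np.sin(a),z]))-[150,95])*3.5 for r,z in((82,88),(146,56),(20,120))])
E
```

```text
False
[585.94933762 102.48243337  18.01094785] [-0.25116535  0.29199719  0.87075176] 27.3833
29.3167
0 [array([263.16975787, 399.09538885]), array([270.76554447, 503.93215904]), array([255.11930752, 292.08963353])]
0.1 [array([276.5222556 , 398.45027442]), array([293.94638733, 502.80064351]), array([258.46206591, 291.9298316 ])]
-0.1 [array([249.83871287, 398.40905577]), array([247.62003931, 502.74031048]), array([251.78220467, 291.91786052])]
```

View pics/t3c.png

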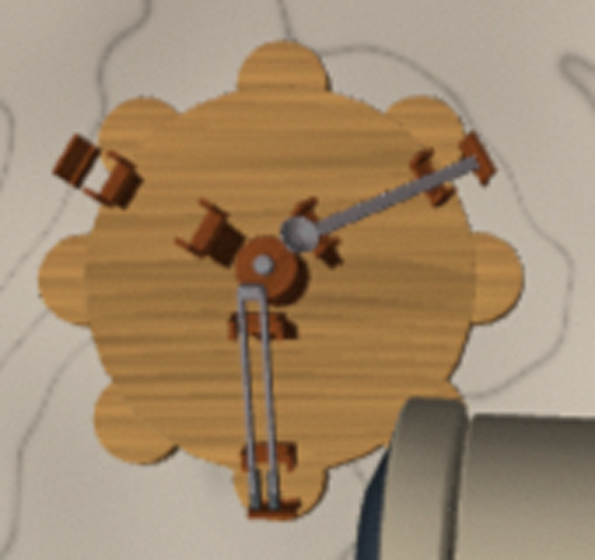

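The tongs now face front. Their back is at (252,292) and their tips at (266,503), so yaw is about −0.01 rad and they lie about 2 mm to the left of the prediction. Checking reachability before I take the tongs.

```bash
cat >> h.py <<'E'
TM=np.array([547.5,248.,88.]); TT=np.radians(28)
N=np.array([-np.sin(TT),0,np.cos(TT)])
E
python3 - <<'E'
from h import *
print(np.round(observe()['joint_positions'],2))
for s in(0,1):
    o=tool(-.01,TT,s)
    for d in(80,40,0): j=ik(TM+N*(d-8),o.as_rotvec()); print('tongs',s,d,None if j is None else np.round(j,2))
    o=tool(0,0,s); j=ik([540,245,220],o.as_rotvec()); print('lvl',None if j is None else np.round(j,2))
    o=tool(K[2]-np.pi/2,0,s)
    for z in(220,12): j=ik(boxpt(K,(-25,-35,z)),o.as_rotvec()); print('box',s,z,None if j is None else np.round(j,2))
E
```

```text
[-0.04  0.26  1.74  0.    1.14 -0.04]
tongs 0 80 [ 0.47  0.42  1.94 -0.58  0.41 -0.59]
tongs 0 40 [ 0.45  0.5   1.93 -0.69  0.34 -0.5 ]
tongs 0 0 [ 0.44  0.58  1.92 -0.82  0.28 -0.37]
lvl [ 0.33  0.46  1.44 -0.    1.24 -1.25]
box 0 220 [-0.56  0.42  1.5  -0.    1.21 -0.57]
box 0 12 [-0.56  0.71  1.68 -0.    0.75 -0.57]
tongs 1 80 [ 0.47  0.42  1.94 -0.58  0.41  2.55]
tongs 1 40 [ 0.45  0.5   1.93 -0.69  0.34  2.64]
tongs 1 0 [ 0.44  0.58  1.92 -0.82  0.28  2.77]
lvl [ 0.33  0.46  1.44 -0.    1.24  1.9 ]
box 1 220 [-0.56  0.42  1.5  -0.    1.21  2.57]
box 1 12 [-0.56  0.71  1.68 -0.    0.75  2.57]
```

```bash
python3 - <<'E'
from h import *
o=tool(-.01,TT,0); rv=o.as_rotvec()
set_gripper(.45,40)
goto(TM+N*90,rv); snap('wrist','w3')
print('guard',line_to(TM-N*8,100,guard=12))
set_gripper(0,40); s=observe(); print(s['gripper_width'],s['finger_force'],np.round(s['contact_force'],1),s['time'])
if .12<s['gripper_width']<.3:
    line_to(TM+N*60,80); s=observe(); print(s['gripper_width'],np.round(s['contact_force'],1))
    line_to([540,240,225],120,ori=tool(0,0,0).as_rotvec())
s=observe();print(s['gripper_width'],s['time']); snap('scene','s2'); snap('top','top4')
a=cv2.resize(cv2.imread('pics/w3.png'),(400,250)); b=cv2.resize(cv2.imread('pics/s2.png')[150:350,240:480],(400,333))
m=np.zeros((333,800,3),np.uint8);m[:250,:400]=a;m[:,400:]=b;cv2.imwrite('pics/m2.png',m)
E
```

```text
guard False
0.17286528338349433 40.30713379383087 [-3.1 -1.3  6.1] 32.1583
0.17490057440934198 [ 0.5 -1.7 -0.9]
0.17243033990619588 34.85
```

View pics/m2.png

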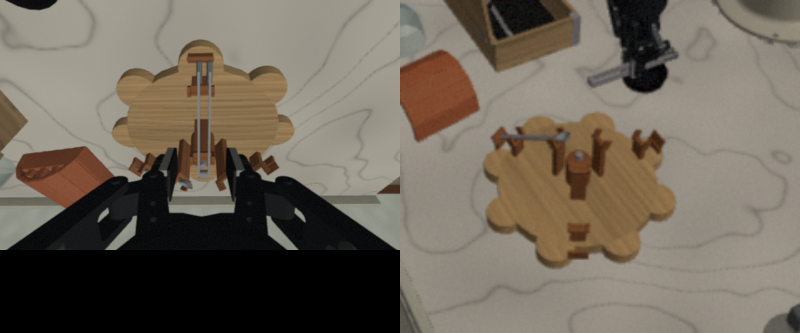

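The tongs are held and look level at (630,65), the spoon is still in its rack, and the empty tongs rack faces the robot. Laying them in the box.

```bash
python3 - <<'E'
from h import *
o=tool(K[2]-np.pi/2,0,0); rv=o.as_rotvec()
B=lambda z:boxpt(K,(-25,-35,z))
goto(B(200),rv); line_to(B(40),200); s=observe(); print(s['gripper_width'])
print('guard',line_to(B(9),40,guard=6)); s=observe(); print(s['position'][2],s['contact_force'],s['time'])
sleep(.2); set_gripper(.45); line_to(B(220),150); p=np.array(B(220)); line_to(p+[-60,-200,40],250)
snap('top','top5'); snap('scene','s5'); s=observe(); print(s['gripper_width'],s['time'])
a=cv2.resize(cv2.imread('pics/top5.png')[70:270,150:520],(800,432)); a=np.clip(a*1.5,0,255).astype(np.uint8); cv2.imwrite('pics/m3.png',a)
E
```

```text
0.17328786181980912
guard True
8.390763348943675 [-0.51208667  0.98611592  7.54726183] 38.4833
0.45287636922268376 41.7
```

View pics/m3.png

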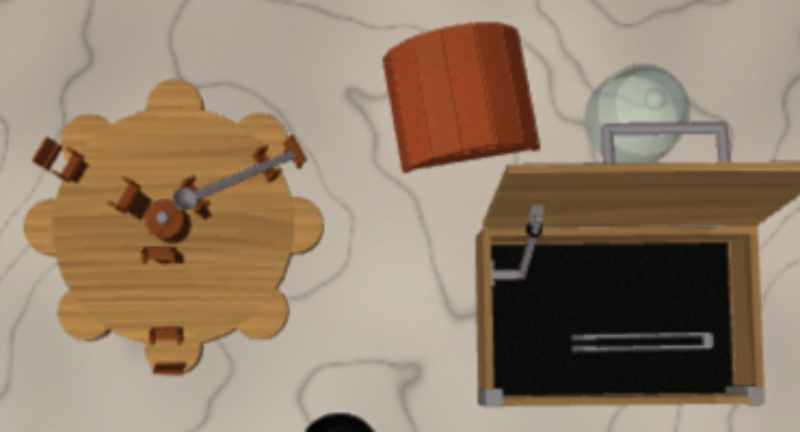

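The tongs lie flat on the box floor, from (572,343) to (712,341). The stay is on its stud at (536,215), the lid is back, the tongs rack faces front and the spoon is in its rack. Everything checks, so I'm handing in.

```bash
python3 -c "
from workcell import *
print(hand_in())"
```

```text
the job is handed in; nothing more can be done
None
```

I handed the job in at about 42 s of robot time: in the last picture the lid is back and propped on its stay, the carousel faces front, the tongs lie flat in the box, and the spoon, hide, dish and dome look undisturbed, but `hand_in()` returned no verdict.

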